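# Find the socket for the dispenser drum's nut

### The job

Take the loose lid off the tablet drum by its tab: first tip the tab side up clearly while the far edge still rests on the rim, then lift the lid off and lay it flat, tab up, in the middle of the black mat. Then try the standing sockets on the hex nut inside the drum to find the one that goes fully home, standing any that does not fit back upright on the counter. Finish still gripping the right socket, upright and fully down on the nut, and leave all the other things where they are.

Things in the scene. Friction and masses are not known exactly. Their poses are not given: they have to be found in the camera images.
- drum: White round tablet drum fixed to the counter: outer diameter 140, inner 130, rim 52 high. Origin on the counter on its axis, z up, +x towards its small grey rear foot. On the axis inside, under the lid, stands an upright hex nut; two of its flats face the drum's +x and -x. Two spare hubs with nuts, fixed behind the drum, are not part of the job.
- nut_seat (a point): On the drum's axis, 28 above the counter, at the foot of the hex nut: the mouth of a fully seated socket rests here; axes as drum. The nut's flats are 13 high, 16, 22 or 28 apart; which one differs from run to run and is not told. A socket fits with 1.4 to spare on each side.
- nut_top (a point): Top of the nut, 47 above the counter: a lead-in cone 6 high above the flats. A guard collar 8 high round the nut's foot admits only the matching socket. A socket too small stays up on the cone, its mouth 15 to 20 above nut_seat; one too large drops over the nut but stops on the collar, its mouth 8 above nut_seat.
- lid_tab (a point): Middle of the upright tab on the drum's loose lid: tab 36 long (lid's x), 10 thick (lid's y), 34 high; this point is 52 from the lid's centre towards the lid's -x and 20 above the lid's upper face. Axes are the lid's: x from the tab through the centre to the far edge, z up. Laid on the mat, this point is 32 above the counter.
- lid: White lid, 140 g: disc of diameter 148, 5 thick, its underside on the drum's rim, and a loose plug of diameter 118 reaching 4 below. Origin at its centre on the underside of the disc (52 above the counter on the drum, 7 when laid on the mat); axes as lid_tab.
- lid_far (a point): On the underside of the lid's disc, 70 from its centre towards the lid's +x, opposite the tab: the part of the far edge that rests on the rim, 52 above the counter, while the lid is tipped.
- mat: Flat black rubber mat 220 x 220 x 3, fixed on the counter; origin under its centre. The lid goes on it.
- socket_small_grip (a point): The small of three steel hex sockets, standing mouth down, 80 high: skirt 29 in diameter, 26 high, with a hex bore 22 deep and 18.8 across flats (for a nut of 16); above it a dark 20 x 20 square shank. This point is on the axis, 54 above the mouth. z up; x, y square to the shank's faces; two flats of the bore face +x and -x.
- socket_medium_grip (a point): The medium of three steel hex sockets, standing mouth down, 80 high: skirt 37 in diameter, 26 high, with a hex bore 22 deep and 24.8 across flats (for a nut of 22); above it a dark 20 x 20 square shank. This point is on the axis, 54 above the mouth. z up; x, y square to the shank's faces; two flats of the bore face +x and -x.
- socket_large_grip (a point): The large of three steel hex sockets, standing mouth down, 80 high: skirt 44 in diameter, 26 high, with a hex bore 22 deep and 30.8 across flats (for a nut of 28); above it a dark 20 x 20 square shank. This point is on the axis, 54 above the mouth. z up; x, y square to the shank's faces; two flats of the bore face +x and -x.
- bottle_a: White pill bottle 48 in diameter, 85 high, a bystander to leave alone; origin at the middle of its underside.
- bottle_b: White jar 52 in diameter, 90 high, a bystander to leave alone; origin at the middle of its underside.
- vial: Amber vial 32 in diameter, 65 high, a bystander to leave alone; origin at the middle of its underside.
- vial_b: Second amber vial 32 in diameter, 65 high, a bystander to leave alone; origin at the middle of its underside.
- mortar: White ceramic bowl 84 in diameter, 60 high, a bystander to leave alone; origin at the middle of its underside.
- spatula: Counting spatula 190 long, lying along its x, a bystander to leave alone; origin under its middle.
- carton: Small carton 50 x 80 x 40, a bystander to leave alone; origin at the middle of its underside.
Mind the look-alikes: they are no part of the job. What is shaped like the part that bears socket_small_grip but blue or red is not meant.

How it is judged:
On the way, in this order (a step that is already met when the one before it is completed fails the run):
1. the lid is tipped up by at least 7 degrees while its far edge stays at the drum's rim (within 8 mm) (angle between lid_tab's own z axis and vertical above 0.12 rad and height (world z) of lid_far between 0.04 and 0.06 m and horizontal distance between lid_far and drum below 0.085 m), for 0.1 s.
2. the lid lies flat on the mat (height (world z) of lid_tab between 0.026 and 0.038 m and angle between lid_tab's own z axis and vertical below 0.1 rad and horizontal distance between lid and mat below 0.07 m and not (contact force between the fingers and lid above 0.05 N)), for 0.2 s.
3. a socket is fully seated on the nut (((horizontal distance between socket_small_grip and nut_seat below 0.005 m and z of socket_small_grip in the frame of nut_seat below 0.0575 m and angle between socket_small_grip's own z axis and vertical below 0.09 rad) or (horizontal distance between socket_medium_grip and nut_seat below 0.005 m and z of socket_medium_grip in the frame of nut_seat below 0.0575 m and angle between socket_medium_grip's own z axis and vertical below 0.09 rad) or (horizontal distance between socket_large_grip and nut_seat below 0.005 m and z of socket_large_grip in the frame of nut_seat below 0.0575 m and angle between socket_large_grip's own z axis and vertical below 0.09 rad))), for 0.2 s.
At the end, for the whole second after the job is handed in: Fitting socket gripped (over 2 N), still, its mouth within 3.5 mm of the nut's foot and 5 mm of its axis, upright within 5 deg; the other two stand upright (6 deg) on the counter outside the drum; lid flat, tab up, its centre within 70 mm of the mat's centre (height (world z) of lid_tab between 0.026 and 0.038 m and angle between lid_tab's own z axis and vertical below 0.1 rad and horizontal distance between lid and mat below 0.07 m and ((horizontal distance between socket_small_grip and nut_seat below 0.005 m and z of socket_small_grip in the frame of nut_seat below 0.0575 m and angle between socket_small_grip's own z axis and vertical below 0.09 rad and contact force between the fingers and socket_small above 2 N and linear speed of socket_small below 0.02 m/s and height (world z) of socket_medium_grip between 0.048 and 0.062 m and angle between each of socket_medium_grip, socket_large_grip's own z axis and vertical below 0.1 rad and horizontal distance between each of socket_medium_grip, socket_large_grip and drum above 0.08 m and height (world z) of socket_large_grip between 0.048 and 0.062 m) or (horizontal distance between socket_medium_grip and nut_seat below 0.005 m and z of socket_medium_grip in the frame of nut_seat below 0.0575 m and angle between socket_medium_grip's own z axis and vertical below 0.09 rad and contact force between the fingers and socket_medium above 2 N and linear speed of socket_medium below 0.02 m/s and height (world z) of socket_small_grip between 0.048 and 0.062 m and angle between each of socket_small_grip, socket_large_grip's own z axis and vertical below 0.1 rad and horizontal distance between each of socket_small_grip, socket_large_grip and drum above 0.08 m and height (world z) of socket_large_grip between 0.048 and 0.062 m) or (horizontal distance between socket_large_grip and nut_seat below 0.005 m and z of socket_large_grip in the frame of nut_seat below 0.0575 m and angle between socket_large_grip's own z axis and vertical below 0.09 rad and contact force between the fingers and socket_large above 2 N and linear speed of socket_large below 0.02 m/s and height (world z) of socket_small_grip between 0.048 and 0.062 m and angle between each of socket_small_grip, socket_medium_grip's own z axis and vertical below 0.1 rad and horizontal distance between each of socket_small_grip, socket_medium_grip and drum above 0.08 m and height (world z) of socket_medium_grip between 0.048 and 0.062 m))); the arm keeps its last pose, push and grip.
It fails at once if a bystander (bottle, jar, vial, bowl, spatula, carton) is moved more than 30 mm (distance of any of bottle_a, bottle_b, vial, vial_b, mortar, spatula, carton from where it was at the start of the episode above 0.03 m).
It also fails if it takes over 72 s, if anything falls off the work surface, if the arm or the gripper's body presses on something with over 40 N, if the wrist force passes 120 N, or if a joint passes its speed limit or range.

### The arm

A 6-joint arm with a two-finger parallel gripper is mounted at the origin on the work surface. World frame = base frame: x ahead of the robot, y to its left, z up, the work surface at z = 0. Lengths are in m, angles in rad, forces in N, time in s.
With the tool pointing down it reaches from about 0.4 to 0.825 m from the base axis. Payload 7 kg.
Tool frame: the origin (TCP) lies midway between the tips of the shut fingers; the grasp point (between the pads) lies 19 mm behind it; z points along the fingers, y is the line along which they close (so a half turn about z gives the same grasp; the last joint's range is limited). The gripper opens to 88 mm and grips with 3 to 60 N. Pads are 19 mm wide; open, the fingers measure 130 mm over their backs; the gripper's body (78 mm by 193 mm) begins 47 mm behind the grasp point.
Start: joints at [1.495, 0.359, 0.012, 0, -1.224, -0.288], TCP at [0.24, 0.631, 0.227] pointing down, gripper open.
Joint ranges: [-3.07, 3.07], [-1.43, 2.12], [-1.02, 1.25], [-3.03, 1.67], [-3.05, -0], [-3.03, 3.03]. Speed limits (rad/s): [2.39, 2.39, 3.01, 3.14, 3.14, 3.14].

### API

Orientations are given as [roll, pitch, yaw] about the fixed x, y, z axes, in that order (R = Rz(yaw) Ry(pitch) Rx(roll)).
In Python, from station import monitor, viewer, arm gives the robot as it stands.
- The arm moves only by the tool move_arm, never from a script. Its argument "deltas" is a list that holds one entry, the list of rows, each a list of 7 numbers: the turn, a rotation vector about the tool's x, y, z in degrees, then the shift along the tool's x, y, z in m, then the finger opening in m, from 0 to 0.0876. A call has 1 to 12 rows; each row is the pose to reach, as a shift and turn from the pose commanded when the call began, along the tool's axes at that moment; what a row does not reach only later rows make up. A row lasts 1/12 s, in which the tool goes at most 41.7 mm and 7.16 degrees, less where a joint would pass 70% of its speed; a pose out of reach is approached as far as the arm can. A call with a gripper value outside its range is refused whole. The fingers move at their own pace and stop on an object; "force" is the grip in N (left out, the last holds). Time passes only in rows, so rows that repeat a pose let the fingers close. It gives the time, the measured TCP pose, the force and the opening at its end, in the units of the state.
- monitor.get_state(): the state, without advancing time (a new reading comes with each control period).
- viewer.grab_frame(name): name is "scene" or "top" or "wrist"; returns a dict with "frame" (400x640x3 uint8, blue, green, red), "vfov" (degrees; the focal length in pixels is half the picture's height over the tangent of half this angle, whatever the lens; pixels are square), "cx", "cy" (the principal point, pixels), "xyz" and "orientation" of the camera in the world; the wrist camera has in their place "hand_eye" (4x4, takes a point from camera to tool coordinates, whose origin is the TCP and whose axes are the flange's). Camera axes: x right, y down, z forward; pixel columns grow to the right and rows downward; lengths in m; the calibration is good to about 2 mm. A picture is of the moment at which its call begins: read the wrist's pose just before it. There is no depth.
- arm.job_done(): hands the job in, once; it reports no verdict.
The state is a dict: "t": time; "q": joint angles; "qd": joint speeds; "joint_efforts": joint torques, N m; "eef_pos": TCP position; "ee_rot": TCP orientation; "force": force on the tool from outside, world axes, zero at the start; "moment": the same for the moment, N m; "width": finger opening in m.
Only numpy, scipy, OpenCV 4.12 (cv2) and the standard library are available. Lean on these libraries where they do the work, as an engineer would, in place of code of your own. Each camera call takes 0.05 s, during which the arm holds its last target. There are 200 camera calls.

## Working session

There is one attempt and no reset: what is moved stays moved. The work goes in short steps, Python scripts to look and compute and a tool call to move; the robot and the scene stay as the last step left them, time stands still between calls to the robot, and variables do not carry over. Pictures are saved under pics/ and viewed, on a budget of 10 in all, crops included, one or two more only if the job needs it, and the job is handed in when it is done.

Besides the shell and the picture viewer there is one more tool, called after "Emit:" by a JSON object that holds its "op" and its "data", one argument or row to a line. move_arm: Moves the arm, as the interface text tells. Its arguments: {"type":"object","properties":{"deltas":{"type":"array","items":{"type":"array","items":{"type":"array","items":{"type":"number"}}}},"force":{"type":"number"}},"required":["deltas"]}

```bash
mkdir -p pics; ls; python3 - <<'E'
from station import monitor, viewer
import cv2
print(monitor.get_state())
for n in ("scene","top","wrist"):
    f=viewer.grab_frame(n); cv2.imwrite(f"pics/{n}0.png",f["frame"])
    print(n,{k:v for k,v in f.items() if k!="frame"})
E
```

```text
pics
{'t': 0.0, 'q': array([ 1.49511115e+00,  3.59345550e-01,  1.10744711e-02, -3.65980191e-04,
       -1.22411322e+00, -2.88110386e-01]), 'qd': array([ 0.00032175, -0.00172242,  0.00045559,  0.00066313, -0.00212773,
       -0.00023997]), 'joint_efforts': array([-4.90927687e-04, -5.82709408e+01,  2.93050164e+01,  6.99723691e+00,
        6.90123779e-03, -1.47625233e-04]), 'eef_pos': array([0.24002026, 0.63035869, 0.22565337]), 'ee_rot': array([ 3.13997236e+00, -1.21386219e-04, -3.63920091e-01]), 'force': array([ 0.86803592,  0.36823156, -0.03483685]), 'moment': array([-0.0120311 , -0.00156609,  0.00559153]), 'width': 0.08733767934658485}
scene {'vfov': 49.33304370663608, 'cx': 312.2136582752129, 'cy': 200.3744899710585, 'xyz': array([1.11746072, 0.4072829 , 0.89144883]), 'orientation': array([-2.37759557,  0.01674197,  2.16589722])}
top {'vfov': 49.6410493089833, 'cx': 321.64678086945753, 'cy': 199.63506175448575, 'xyz': array([ 0.43388731, -0.07056947,  1.20827484]), 'orientation': array([-3.09907898,  0.01342372, -1.56121333])}
wrist {'vfov': 59.685622699938875, 'cx': 318.2537563581996, 'cy': 198.21405936286524, 'hand_eye': array([[ 2.88082806e-04, -9.59675772e-01, -2.81109105e-01,
         7.59404024e-02],
       [ 9.99999941e-01,  3.28729995e-04, -9.74405381e-05,
        -1.14109011e-04],
       [ 1.85920318e-04, -2.81109061e-01,  9.59675811e-01,
        -1.56380828e-01],
       [ 0.00000000e+00,  0.00000000e+00,  0.00000000e+00,
         1.00000000e+00]])}
```

View pics/top0.png

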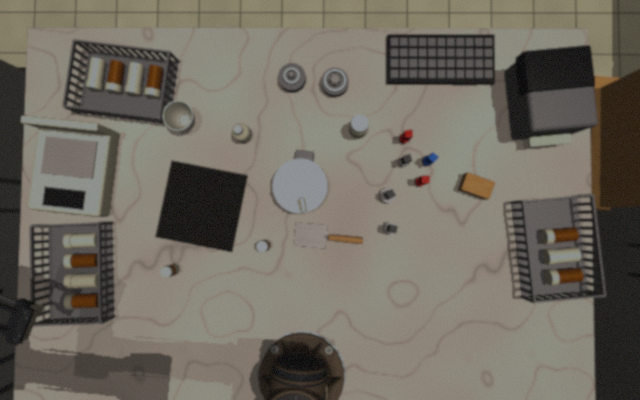

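View pics/scene0.png

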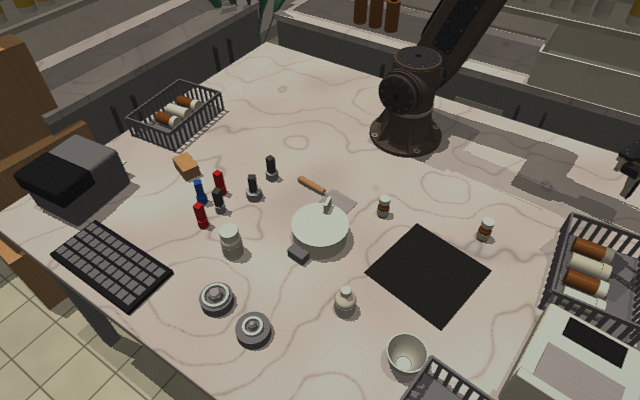

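Candidates in the top image: dark-shank sockets at (405,159), (388,195) and (390,228). Look-alikes are red at (406,135) and (422,180), and blue at (430,158). The spare hubs are at (291,77) and (334,82). The drum and lid are at (300,185), with the tab at (302,205), and the mat is at (202,206).

```bash
cat > h.py <<'E'
import numpy as np, cv2
from scipy.spatial.transform import Rotation as R
from station import monitor, viewer
def cam(name):
    s=monitor.get_state(); f=viewer.grab_frame(name)
    K=dict(f=200/np.tan(np.radians(f["vfov"]/2)),cx=f["cx"],cy=f["cy"],im=f["frame"])
    if name=="wrist":
        T=np.eye(4);T[:3,:3]=R.from_euler("xyz",s["ee_rot"]).as_matrix();T[:3,3]=s["eef_pos"]
        T=T@f["hand_eye"];K["R"]=T[:3,:3];K["p"]=T[:3,3]
    else: K["R"]=R.from_euler("xyz",f["orientation"]).as_matrix();K["p"]=np.array(f["xyz"])
    return K
def ray(K,u,v):
    return K["R"]@np.array([(u-K["cx"])/K["f"],(v-K["cy"])/K["f"],1])
def hit(K,u,v,z):
    d=ray(K,u,v); return K["p"]+d*(z-K["p"][2])/d[2]
def proj(K,P):
    c=K["R"].T@(np.array(P)-K["p"]); return np.array([c[0]/c[2]*K["f"]+K["cx"],c[1]/c[2]*K["f"]+K["cy"]])
def deltas(cp,cr,tp,tr):
    "rotvec deg + shift in the tool frame, from commanded (cp,cr) to target (tp,tr)"
    A=R.from_euler("xyz",cr);B=R.from_euler("xyz",tr)
    return np.r_[np.degrees((A.inv()*B).as_rotvec()),A.inv().apply(np.array(tp)-cp)]
E
python3 - <<'E'
from h import *
np.set_printoptions(precision=4,suppress=True)
K=cam("top")
for n,(u,v,z) in dict(small=(405,159,.06),s2=(388,195,.05),s3=(390,228,.05),red1=(406,135,.05),red2=(422,180,.05),blue=(430,158,.05),drum=(300,185,.057),tab=(302,205,.077),foot=(304,155,.01),spat=(328,236,0),vial=(262,245,.06),vialb=(168,271,.06),jar=(359,125,.09),bot=(240,132,.08)).items(): print(n,hit(K,u,v,z)[:2])
g=cv2.cvtColor(K["im"],cv2.COLOR_BGR2GRAY); m=np.zeros_like(g); m[150:260,145:255]=(g[150:260,145:255]<50)
c=max(cv2.findContours(m,0,2)[0],key=cv2.contourArea);r=cv2.minAreaRect(c);print(r,hit(K,*r[0],.003))
# target viewing pose over drum
print(deltas([.24,.631,.227],[np.pi,0,-.364],[.46,.02,.33],[np.pi,0,-np.pi/2]))
E
```

```text
small [ 0.5928 -0.2755]
s2 [ 0.497  -0.2321]
s3 [ 0.4089 -0.2377]
red1 [ 0.6592 -0.2799]
red2 [ 0.5381 -0.3228]
blue [ 0.5974 -0.3442]
drum [0.5213 0.0035]
tab [ 0.4673 -0.0036]
foot [ 0.6088 -0.0036]
spat [ 0.3839 -0.0725]
vial [0.3608 0.1023]
vialb [0.2895 0.351 ]
jar [ 0.6768 -0.1505]
bot [0.6582 0.162 ]
((201.3461456298828, 205.76922607421875), (76.2891616821289, 76.681396484375), 11.309932708740234) [0.4648 0.2826 0.003 ]
[ 0.     -0.     69.1443  0.4231  0.4926 -0.103 ]
```

```bash
python3 - <<'E'
from h import *
np.set_printoptions(precision=4,suppress=True)
print(deltas([.24,.631,.227],[np.pi,0,-.364],[.52,-.06,.30],[np.pi,0,0]))
E
```

```text
[  0.       0.     -20.8557   0.5077   0.546   -0.073 ]
```

Emit:
{"op": "move_arm", "data": {
  "deltas": [
    [[0,0,-5,0.03,0.032,-0.0365,0.08],[0,0,-10,0.06,0.064,-0.0365,0.06],[0,0,-15,0.085,0.091,-0.0365,0.04],[0,0,-20.86,0.113,0.121,-0.0365,0.04],[0,0,-20.86,0.141,0.152,-0.0365,0.04],[0,0,-20.86,0.169,0.182,-0.0365,0.04],[0,0,-20.86,0.197,0.212,-0.0365,0.04],[0,0,-20.86,0.226,0.243,-0.0365,0.04],[0,0,-20.86,0.254,0.273,-0.0365,0.04],[0,0,-20.86,0.254,0.273,-0.0365,0.04]]
  ]
}}

```text
t: 1.03
eef_pos: [0.381, 0.2807, 0.2634]
ee_rot: [3.141, -0.0, -0.002]
force: [-0.8, -0.9, -0.4]
width: 0.04
```

Emit:
{"op": "move_arm", "data": {
  "deltas": [
    [[0,0,0,0.015,0.036,-0.0365,0.04],[0,0,0,0.03,0.074,-0.0365,0.04],[0,0,0,0.045,0.112,-0.0365,0.04],[0,0,0,0.06,0.15,-0.0365,0.04],[0,0,0,0.075,0.188,-0.0365,0.04],[0,0,0,0.09,0.226,-0.0365,0.04],[0,0,0,0.105,0.264,-0.0365,0.04],[0,0,0,0.12,0.302,-0.0365,0.04],[0,0,0,0.14,0.339,-0.0365,0.04],[0,0,0,0.14,0.346,-0.0365,0.04],[0,0,0,0.14,0.346,-0.0365,0.04]]
  ]
}}

```text
t: 1.95
eef_pos: [0.5209, -0.0634, 0.2987]
ee_rot: [3.141, 0.002, -0.004]
force: [-0.8, 0.2, 0.6]
width: 0.0399
```

```bash
python3 - <<'E'
from h import *
import pickle
s=monitor.get_state();print(s["t"],s["eef_pos"],s["ee_rot"],s["q"])
K=cam("wrist");pickle.dump(K,open("w1.pkl","wb"));cv2.imwrite("pics/w1.png",K["im"])
E
```

```text
1.95 [ 0.52094735 -0.06336673  0.29871655] [ 3.14097115e+00  1.64108733e-03 -3.94195271e-03] [ 2.53249338e-01  6.97112381e-02 -1.97068092e-01  1.90268518e-04
 -1.30576220e+00  1.31355555e+00]
```

View pics/w1.png

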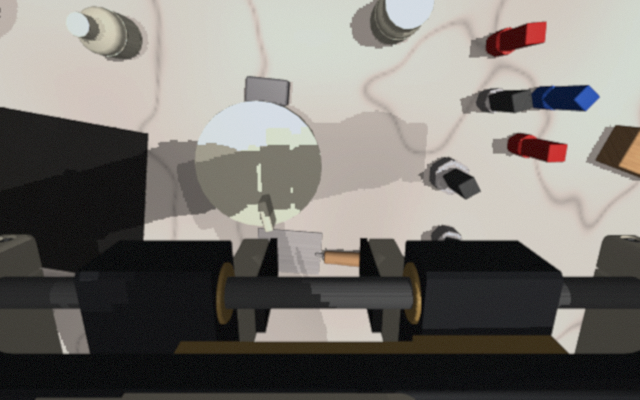

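Emit:
{"op": "move_arm", "data": {
  "deltas": [
    [[0,0,0,-0.035,-0.035,0.03,0.04],[0,0,0,-0.07,-0.07,0.05,0.04],[0,0,0,-0.07,-0.07,0.05,0.04],[0,0,0,-0.07,-0.07,0.05,0.04]]
  ]
}}

```text
t: 2.33
eef_pos: [0.4461, 0.0116, 0.2475]
ee_rot: [-3.141, 0.003, 0.003]
force: [-0.8, -0.3, -0.3]
width: 0.0397
```

```bash
python3 - <<'E'
from h import *
import pickle
s=monitor.get_state();print(s["t"],s["eef_pos"],s["ee_rot"],s["q"])
K=cam("wrist");pickle.dump(K,open("w2.pkl","wb"));cv2.imwrite("pics/w2.png",cv2.resize(K["im"][0:240,140:460],None,fx=2.4,fy=2.4,interpolation=cv2.INTER_CUBIC))
E
```

```text
2.3333 [0.4461163  0.01159041 0.2475314 ] [-3.14083502e+00  3.07823128e-03  2.82848176e-03] [ 0.46830079 -0.04216667 -0.42668042 -0.00221868 -1.1886941   1.10615262]
```

View pics/w2.png

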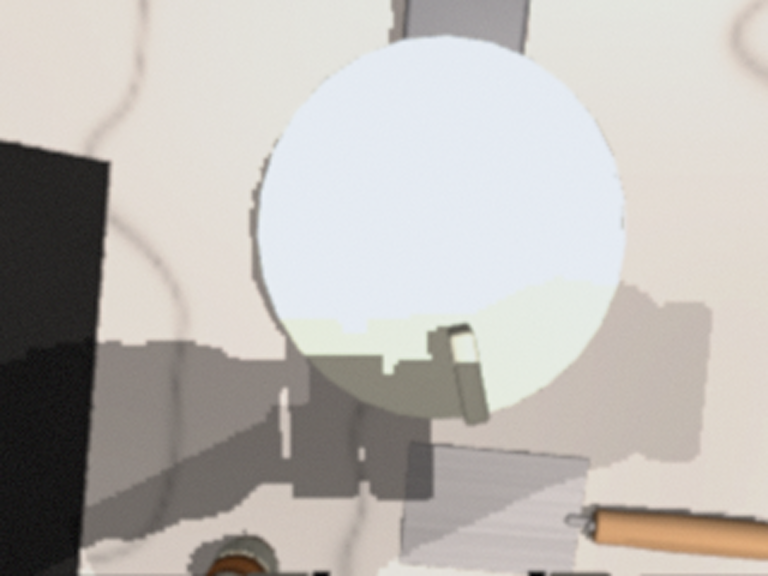

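```bash
cat > s.py <<'E'
from h import *
import pickle
np.set_printoptions(precision=4,suppress=True)
K=pickle.load(open("w2.pkl","rb"))
o=lambda u,v,z: hit(K,140+u/2.4,v/2.4,z)[:2]
P=np.array([o(*p,.057) for p in [(258,222),(625,215),(445,37),(430,418)]]);print(P)
A=np.c_[2*P,np.ones(4)];x=np.linalg.lstsq(A,(P**2).sum(1),rcond=None)[0];c=x[:2];print("lid c",c,"r",np.sqrt(x[2]+c@c))
a,b=o(459,327,.094),o(477,422,.094);print("tab ends",a,b,(a+b)/2,np.linalg.norm(a-b)); t=(a+b)/2
d=c-t;print("yaw c-t",np.degrees(np.arctan2(d[1],d[0])),np.linalg.norm(d),"yaw tab",np.degrees(np.arctan2(*(a-b)[::-1])))
print("foot",o(467,20,.01), "mat corner",o(108,162,.003))
E
python3 s.py
```

```text
[[ 0.5246  0.0795]
 [ 0.5277 -0.0659]
 [ 0.5911  0.0059]
 [ 0.4454  0.011 ]]
lid c [0.5182 0.0066] r 0.07301194014908363
tab ends [0.4878 0.0005] [ 0.4521 -0.0068] [ 0.47   -0.0031] 0.03637171342248979
yaw c-t 11.4325408722619 0.04919833505436167 yaw tab 11.58860582539977
foot [ 0.6069 -0.0041] mat corner [0.5506 0.1561]
```

Emit:
{"op": "move_arm", "data": {
  "deltas": [
    [[0,0,-5,0.01,0.007,0.035,0.04],[0,0,-11.5,0.019,0.0133,0.07,0.04],[0,0,-11.5,0.019,0.0133,0.1,0.04],[0,0,-11.5,0.019,0.0133,0.12,0.04],[0,0,-11.5,0.019,0.0133,0.12,0.04],[0,0,-11.5,0.019,0.0133,0.12,0.04],[0,0,-11.5,0.019,0.0133,0.12,0.04]]
  ]
}}

```text
t: 2.97
eef_pos: [0.4709, -0.0035, 0.1312]
ee_rot: [3.141, -0.002, 0.202]
force: [0.6, -0.0, 0.3]
width: 0.0402
```

```bash
python3 - <<'E'
from h import *
np.set_printoptions(precision=4,suppress=True)
s=monitor.get_state();print(s["t"],s["eef_pos"],s["ee_rot"],s["q"])
print(deltas(s["eef_pos"],s["ee_rot"],[.469,-.0033,.063],[np.pi,0,.2007]))
E
```

```text
2.9667 [ 0.4709 -0.0035  0.1312] [ 3.1414 -0.0022  0.2018] [ 0.4127  0.1092 -0.5603  0.0008 -0.8992  1.3594]
[ 0.0096 -0.1278  0.0651 -0.002  -0.0005  0.0682]
```

Emit:
{"op": "move_arm", "data": {
  "deltas": [
    [[0,0,0,0,0,0.03,0.04],[0,0,0,0,0,0.055,0.04],[0,0,0,0,0,0.067,0.04],[0,0,0,0,0,0.067,0.04],[0,0,0,0,0,0.067,0.02],[0,0,0,0,0,0.067,0.004],[0,0,0,0,0,0.067,0.004],[0,0,0,0,0,0.067,0.004],[0,0,0,0,0,0.067,0.004]]
  ],
  "force": 40
}}

```text
t: 3.72
eef_pos: [0.4701, -0.0038, 0.0635]
ee_rot: [-3.141, -0.002, 0.201]
force: [0.4, -0.8, -0.4]
width: 0.0125
```

```bash
python3 - <<'E'
from h import *
np.set_printoptions(precision=4,suppress=True)
s=monitor.get_state();p=s["eef_pos"];print(s["t"],p,s["ee_rot"],s["force"],s["width"])
A=R.from_euler("xyz",s["ee_rot"]).as_matrix()
# pivot lid_far from tab: 122 along lid x at z .052
piv=np.array([.5192,.0066,.052])+.070*np.array([np.cos(.2007),np.sin(.2007),0])
ax=np.array([-np.sin(.2007),np.cos(.2007),0])
for a in (3,6,9,12):
    r=R.from_rotvec(np.radians(a)*ax)
    print(a,np.degrees(A.T@ (np.radians(a)*ax)),A.T@(piv+r.apply(p-piv)-p))
E
```

```text
3.7167 [ 0.4701 -0.0038  0.0635] [-3.1413 -0.0019  0.2011] [ 0.4205 -0.8139 -0.4186] 0.012459943095581063
3 [ 0.0013 -3.      0.0009] [ 0.0008 -0.     -0.0063]
6 [ 0.0025 -6.      0.0019] [ 0.0019 -0.     -0.0125]
9 [ 0.0038 -9.      0.0028] [ 0.0033 -0.     -0.0187]
12 [  0.005  -12.       0.0038] [ 0.0051 -0.     -0.0247]
```

Emit:
{"op": "move_arm", "data": {
  "deltas": [
    [[0,0,0,0,0,0,0.004],[0,0,0,0,0,0,0.004],[0,0,0,0,0,0,0.004],[0,-1.5,0,0.0004,0,-0.0032,0.004],[0,-3,0,0.0008,0,-0.0063,0.004],[0,-4.5,0,0.0013,0,-0.0094,0.004],[0,-6,0,0.0019,0,-0.0125,0.004],[0,-7.5,0,0.0026,0,-0.0156,0.004],[0,-9,0,0.0033,0,-0.0187,0.004],[0,-10.5,0,0.0042,0,-0.0217,0.004],[0,-12,0,0.0051,0,-0.0247,0.004],[0,-12,0,0.0051,0,-0.0247,0.004]]
  ]
}}

```text
t: 4.72
eef_pos: [0.4758, -0.0028, 0.0876]
ee_rot: [3.141, 0.21, 0.201]
force: [0.3, 0.3, 1.0]
width: 0.0097
```

Emit:
{"op": "move_arm", "data": {
  "deltas": [
    [[0,0,0,0,0,0,0.004],[0,0,0,0,0,0,0.004],[0,0,0,0,0,0,0.004]]
  ]
}}

```text
t: 4.97
eef_pos: [0.4749, -0.0028, 0.0874]
ee_rot: [-3.142, 0.207, 0.201]
force: [2.5, 0.8, 1.7]
width: 0.0096
```

```bash
python3 - <<'E'
from h import *
K=cam("scene");K2=cam("wrist")
a=cv2.resize(K["im"][150:290,250:420],None,fx=2.6,fy=2.6,interpolation=cv2.INTER_CUBIC)
b=K2["im"][:250,150:500]
h=max(a.shape[0],b.shape[0]);o=np.zeros((h,a.shape[1]+b.shape[1],3),np.uint8);o[:a.shape[0],:a.shape[1]]=a;o[:b.shape[0],a.shape[1]:]=b
cv2.imwrite("pics/tip.png",o)
s=monitor.get_state();print(s["eef_pos"],s["ee_rot"],s["force"],s["moment"],s["width"])
E
```

```text
[ 0.47477828 -0.00287291  0.08745819] [-3.14149287  0.20793755  0.20115916] [2.64471534 0.30795994 0.94295141] [ 0.28414687 -1.76143222 -0.06259884] 0.009935146049456452
```

View pics/tip.png

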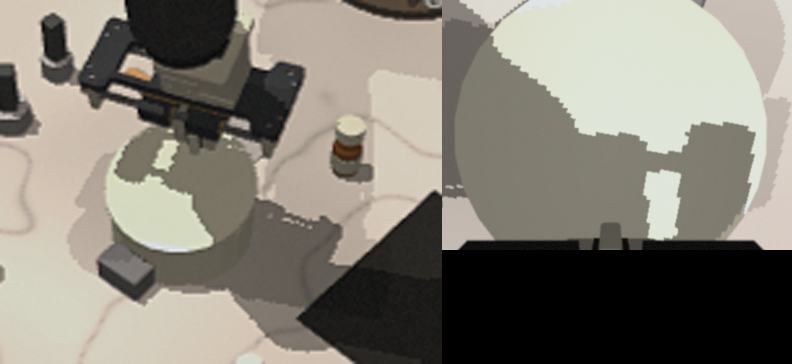

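```bash
python3 - <<'E'
from h import *
np.set_printoptions(precision=4,suppress=True)
cp=np.array([.4750,-.0029,.0878]);cr=[np.pi,.2094,.2007]
for tp,tr in [((.470,-.003,.108),cr),((.465,.0,.14),[np.pi,.1,.2007]),((.46,.01,.17),[np.pi,0,.2007]),((.4156,.272,.17),[np.pi,0,.2007])]: print(deltas(cp,cr,tp,tr))
print(deltas([.46,.01,.17],[np.pi,0,.2007],[.4156,.272,.17],[np.pi,0,.2007]))
E
```

```text
[ 0.      0.      0.     -0.009  -0.0009 -0.0187]
[-0.      6.2682 -0.     -0.0199 -0.0048 -0.0491]
[ 0.     11.9977  0.     -0.0289 -0.0156 -0.0779]
[ 0.     11.9977  0.     -0.0204 -0.2812 -0.0797]
[ 0.      0.      0.      0.0087 -0.2656 -0.    ]
```

Emit:
{"op": "move_arm", "data": {
  "deltas": [
    [[0,0,0,-0.0045,0,-0.0095,0.004],[0,0,0,-0.009,-0.001,-0.0187,0.004],[0,3,0,-0.0145,-0.003,-0.034,0.004],[0,6.3,0,-0.02,-0.005,-0.049,0.004],[0,9,0,-0.0245,-0.01,-0.0635,0.004],[0,12,0,-0.029,-0.0156,-0.078,0.004],[0,12,0,-0.029,-0.0156,-0.078,0.004]]
  ]
}}

```text
t: 5.65
eef_pos: [0.4585, 0.01, 0.1732]
ee_rot: [-3.14, -0.007, 0.201]
force: [0.3, 0.6, -1.7]
width: 0.0097
```

Emit:
{"op": "move_arm", "data": {
  "deltas": [
    [[0,0,0,0,-0.015,0,0.004],[0,0,0,0.001,-0.04,0,0.004],[0,0,0,0.002,-0.07,0,0.004],[0,0,0,0.003,-0.1,0,0.004],[0,0,0,0.004,-0.13,0,0.004],[0,0,0,0.005,-0.16,0,0.004],[0,0,0,0.006,-0.19,0,0.004],[0,0,0,0.007,-0.22,0,0.004],[0,0,0,0.008,-0.245,0,0.004],[0,0,0,0.009,-0.26,0,0.004],[0,0,0,0.009,-0.2656,0,0.004],[0,0,0,0.009,-0.2656,0,0.004]]
  ]
}}

```text
t: 6.65
eef_pos: [0.4148, 0.2723, 0.1692]
ee_rot: [3.141, 0.001, 0.202]
force: [0.1, -0.4, -1.7]
width: 0.0097
```

```bash
python3 - <<'E'
from h import *
import pickle
K=cam("wrist");pickle.dump(K,open("w3.pkl","wb"));T=cam("scene")
cv2.imwrite("pics/w3.png",np.hstack([cv2.resize(T["im"][110:330,280:520],None,fx=1.6,fy=1.6),K["im"][:352,120:520]]))
s=monitor.get_state();print(s["t"],s["eef_pos"],s["ee_rot"],s["force"],s["width"])
E
```

```text
6.75 [0.4149851  0.27091716 0.16926532] [3.14066489e+00 1.28209488e-03 2.00879289e-01] [ 0.09044195 -0.66149234 -1.40253603] 0.00980579992424349
```

View pics/w3.png

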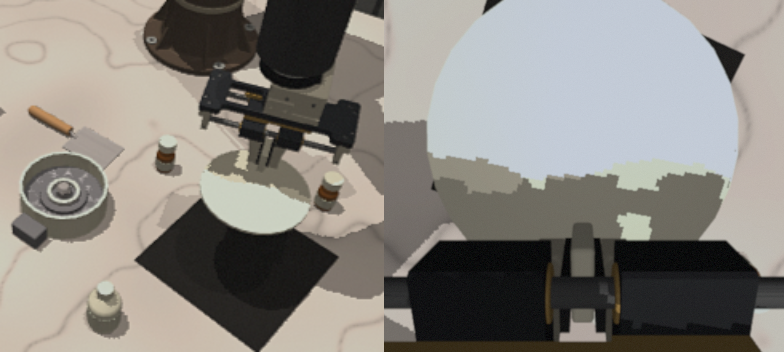

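Emit:
{"op": "move_arm", "data": {
  "deltas": [
    [[0,0,0,0,0,0.03,0.004],[0,0,0,0,0,0.06,0.004],[0,0,0,0,0,0.09,0.004],[0,0,0,0,0,0.12,0.004],[0,0,0,0,0,0.138,0.004],[0,0,0,0,0,0.144,0.004],[0,0,0,0,0,0.147,0.004],[0,0,0,0,0,0.149,0.004],[0,0,0,0,0,0.149,0.004],[0,0,0,0,0,0.149,0.004]]
  ]
}}

```text
t: 7.58
eef_pos: [0.4159, 0.2725, 0.0218]
ee_rot: [-3.14, -0.002, 0.201]
force: [-0.2, 0.8, -1.6]
width: 0.0099
```

Emit:
{"op": "move_arm", "data": {
  "deltas": [
    [[0,0,0,0,0,0.0015,0.004],[0,0,0,0,0,0.0025,0.004],[0,0,0,0,0,0.0025,0.004],[0,0,0,0,0,0.0025,0.004]]
  ]
}}

```text
t: 7.92
eef_pos: [0.4154, 0.2722, 0.0184]
ee_rot: [-3.141, -0.0, 0.201]
force: [-1.1, 0.3, 0.6]
width: 0.0096
```

Emit:
{"op": "move_arm", "data": {
  "deltas": [
    [[0,0,0,0,0,0,0.02],[0,0,0,0,0,0,0.03],[0,0,0,0,0,0,0.04],[0,0,0,0,0,0,0.04],[0,0,0,0,0,0,0.04],[0,0,0,0,0,-0.03,0.04],[0,0,0,0,0,-0.06,0.04],[0,0,0,0,0,-0.095,0.04],[0,0,0,0,0,-0.13,0.04],[0,0,0,0,0,-0.17,0.04],[0,0,0,0,0,-0.21,0.04],[0,0,0,0,0,-0.25,0.04]]
  ]
}}

```text
t: 8.92
eef_pos: [0.4149, 0.2714, 0.2703]
ee_rot: [-3.141, -0.0, 0.201]
force: [0.4, 0.9, -0.6]
width: 0.0396
```

```bash
python3 - <<'E'
from h import *
np.set_printoptions(precision=4,suppress=True)
s=monitor.get_state();print(s["t"],s["eef_pos"],s["ee_rot"],s["q"],s["force"])
# view pose for drum + sockets
print(deltas([.4156,.272,.27],[np.pi,0,.2007],[.40,-.10,.30],[np.pi,0,0]))
K=cam("wrist");cv2.imwrite("pics/w4.png",K["im"])
E
```

```text
8.9167 [0.4149 0.2714 0.2703] [-3.1414 -0.0001  0.2009] [ 0.9764  0.0316 -0.3019 -0.0001 -1.237   0.7953] [ 0.4054  0.9031 -0.58  ]
[ 0.     -0.     11.4993 -0.0894  0.3614 -0.03  ]
```

```bash
python3 - <<'E'
from h import *
np.set_printoptions(precision=4,suppress=True)
print(deltas([.4156,.272,.268],[np.pi,0,.2007],[.52,.09,.25],[np.pi,0,-np.pi/2]))
E
```

```text
[ -0.      -0.     101.4993   0.066    0.1992   0.018 ]
```

Emit:
{"op": "move_arm", "data": {
  "deltas": [
    [[0,0,7,0.005,0.016,0.0,0.04],[0,0,14,0.011,0.033,0.018,0.04],[0,0,21,0.016,0.05,0.018,0.04],[0,0,28,0.022,0.066,0.018,0.04],[0,0,35,0.027,0.083,0.018,0.04],[0,0,42,0.033,0.1,0.018,0.04],[0,0,49,0.038,0.116,0.018,0.04],[0,0,56,0.044,0.133,0.018,0.04],[0,0,63,0.049,0.15,0.018,0.04],[0,0,70,0.055,0.166,0.018,0.04],[0,0,77,0.06,0.183,0.018,0.04],[0,0,84,0.066,0.199,0.018,0.04]]
  ]
}}

```text
t: 9.97
eef_pos: [0.5198, 0.0892, 0.25]
ee_rot: [3.141, 0.0, -1.271]
force: [0.3, 0.7, -0.4]
width: 0.0399
```

Emit:
{"op": "move_arm", "data": {
  "deltas": [
    [[0,0,6,0,0,0,0.04],[0,0,12,0,0,0,0.04],[0,0,17.5,0,0,0,0.04],[0,0,17.5,0,0,0,0.04],[0,0,17.5,0,0,0,0.04],[0,0,17.5,0,0,0,0.04]]
  ]
}}

```text
t: 10.47
eef_pos: [0.5196, 0.0902, 0.25]
ee_rot: [3.142, -0.0, -1.567]
force: [0.5, -0.2, -0.5]
width: 0.0399
```

```bash
python3 - <<'E'
from h import *
import pickle
s=monitor.get_state();print(s["t"],s["eef_pos"],s["ee_rot"],s["q"])
K=cam("wrist");pickle.dump(K,open("w5.pkl","wb"))
print(proj(K,[.518,.0066,.047]))
u,v=proj(K,[.518,.0066,.047]);u0,v0=int(max(0,u-110)),int(max(0,v-110));print(u0,v0)
cv2.imwrite("pics/w5.png",cv2.resize(K["im"][v0:v0+200,u0:u0+260],None,fx=3,fy=3,interpolation=cv2.INTER_CUBIC))
E
```

```text
10.4667 [0.51961778 0.09015462 0.25003644] [ 3.14154750e+00 -6.15347287e-06 -1.56723482e+00] [ 5.43997570e-01  9.94390505e-02 -2.74502421e-01 -1.92898381e-05
 -1.19689674e+00 -5.40429015e-01]
[320.21539292  87.89168236]
210 0
```

View pics/w5.png

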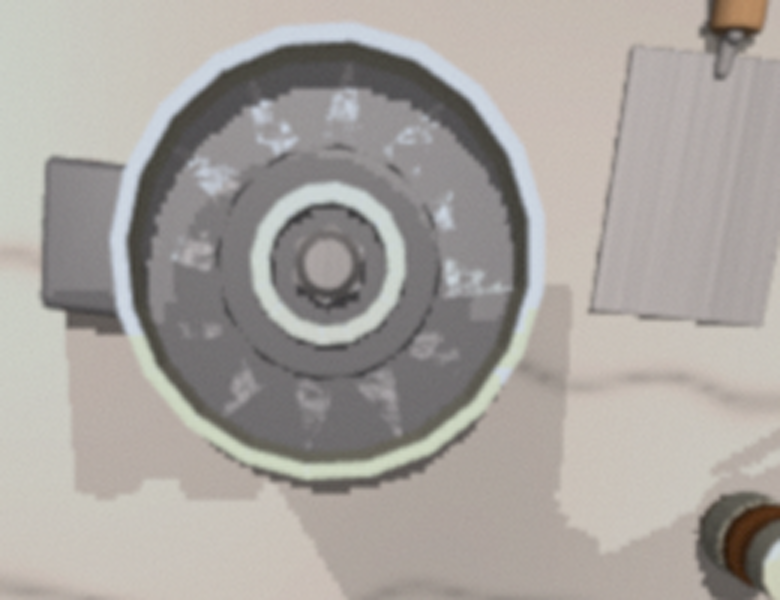

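Emit:
{"op": "move_arm", "data": {
  "deltas": [
    [[0,0,0,0,0,0.04,0.04],[0,0,0,0,0,0.08,0.04],[0,0,0,0,0,0.12,0.04],[0,0,0,0,0,0.145,0.04],[0,0,0,0,0,0.15,0.04],[0,0,0,0,0,0.15,0.04],[0,0,0,0,0,0.15,0.04]]
  ]
}}

```text
t: 11.1
eef_pos: [0.5207, 0.0905, 0.1014]
ee_rot: [-3.14, 0.0, -1.569]
force: [0.2, 0.9, -0.0]
width: 0.0398
```

```bash
python3 - <<'E'
from h import *
import pickle
s=monitor.get_state();print(s["t"],s["eef_pos"],s["ee_rot"])
K=cam("wrist");pickle.dump(K,open("w6.pkl","wb"))
u,v=proj(K,[.518,.0066,.047]);u0,v0=int(u-66),int(max(0,v-50));print(u,v,u0,v0)
c=K["im"][v0:v0+100,u0:u0+132];c=cv2.normalize(c,None,0,255,cv2.NORM_MINMAX)
cv2.imwrite("pics/w6.png",cv2.resize(c,None,fx=6,fy=6,interpolation=cv2.INTER_CUBIC))
E
```

```text
11.1 [0.52069534 0.09053477 0.10135724] [-3.14028144e+00  3.09079043e-05 -1.56904752e+00]
323.416647778385 81.33298493525496 257 31
```

View pics/w6.png

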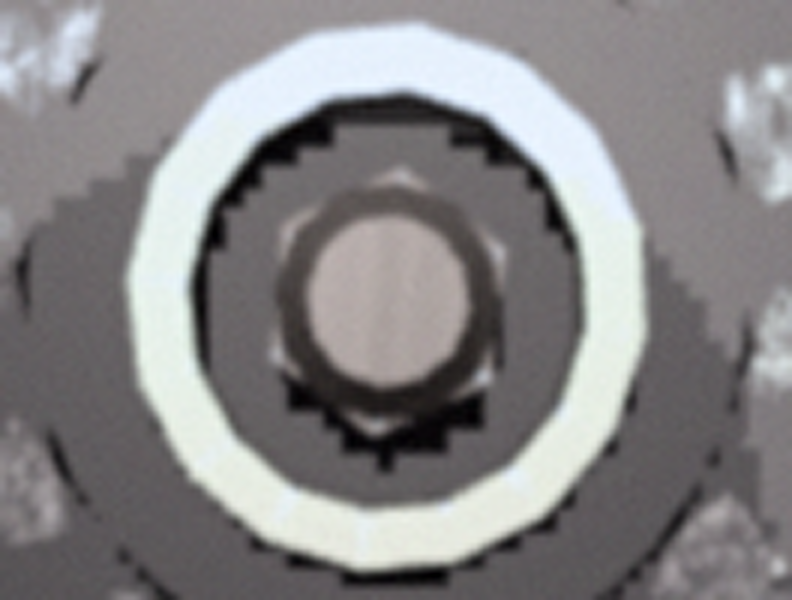

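```bash
python3 - <<'E'
from h import *
import pickle
np.set_printoptions(precision=4,suppress=True)
K=pickle.load(open("w6.pkl","rb"));o=lambda u,v,z:hit(K,257+u/6,31+v/6,z)[:2]
print("cone",o(390,300,.047),"collar",np.mean([o(128,290,.036),o(645,290,.036)],0),np.mean([o(387,24,.036),o(387,572,.036)],0))
a,b=o(400,170,.041),o(378,435,.041);d=a-b;print(np.linalg.norm(d),"psi",np.degrees(np.arctan2(-d[0],d[1]))%180)
a,b=o(278,300,.041),o(500,300,.041);print("AF",np.linalg.norm(a-b))
for p,q in [((280,225),(275,350)),((503,240),(495,370))]:
    d=o(*p,.041)-o(*q,.041);print("flat psi",np.degrees(np.arctan2(-d[0],d[1]))%180)
K=pickle.load(open("w5.pkl","rb"));o=lambda u,v,z:hit(K,210+u/3,v/3,z)[:2]
a,b=o(48,158,.015),o(42,303,.015);d=a-b;print("foot",a,b,(a+b)/2,np.degrees(np.arctan2(-d[0],d[1])))
print("rim",o(112,250,.052),o(545,250,.052),o(330,24,.052),o(330,480,.052))
c=np.array([.5195,.0055]);d=(a+b)/2-c;print("foot dir",np.degrees(np.arctan2(d[1],d[0])))
print("med?",)
for n,p in dict(s1=(.5928,-.2755),s2=(.497,-.2321),s3=(.4089,-.2377)).items(): print(n,p)
E
```

```text
cone [0.5188 0.0064] collar [0.5191 0.005 ] [0.519  0.0067]
0.02481880404083497 psi 175.2807964234671
AF 0.021820048005823857
flat psi 177.006427482524
flat psi 177.41673063027787
foot [ 0.6162 -0.0287] [0.6218 0.0198] [ 0.619  -0.0044] 173.43722027850114
rim [0.5885 0.0028] [0.449  0.0022] [ 0.5186 -0.0629] [0.5179 0.0773]
foot dir -5.708694572622217
med?
s1 (0.5928, -0.2755)
s2 (0.497, -0.2321)
s3 (0.4089, -0.2377)
```

Emit:
{"op": "move_arm", "data": {
  "deltas": [
    [[0,0,0,0.01,0,-0.03,0.05],[0,0,0,0.03,0,-0.065,0.05],[0,0,0,0.055,0.005,-0.095,0.05],[0,0,0,0.085,0.01,-0.12,0.05],[0,0,0,0.12,0.015,-0.14,0.05],[0,0,0,0.155,0.02,-0.15,0.05],[0,0,0,0.19,0.02,-0.15,0.05],[0,0,0,0.21,0.02,-0.15,0.05],[0,0,0,0.21,0.02,-0.15,0.05],[0,0,0,0.21,0.02,-0.15,0.05]]
  ]
}}

```text
t: 11.98
eef_pos: [0.5001, -0.1209, 0.2523]
ee_rot: [-3.138, 0.0, -1.573]
force: [-0.3, 0.5, -0.3]
width: 0.0501
```

```bash
python3 - <<'E'
from h import *
import pickle
s=monitor.get_state();print(s["t"],s["eef_pos"],s["ee_rot"])
K=cam("wrist");pickle.dump(K,open("w7.pkl","wb"))
for p in [(.5928,-.2755,.05),(.497,-.2321,.05),(.4089,-.2377,.05)]: print(proj(K,p))
cv2.imwrite("pics/w7.png",cv2.resize(K["im"][0:230,130:510],None,fx=2.1,fy=2.1,interpolation=cv2.INTER_CUBIC))
E
```

```text
11.9833 [ 0.50012952 -0.1209287   0.25233878] [-3.13782210e+00  3.16616789e-04 -1.57259659e+00]
[218.61209958   7.43446742]
[322.12833671  57.58583581]
[414.55784877  51.09681159]
```

View pics/w7.png

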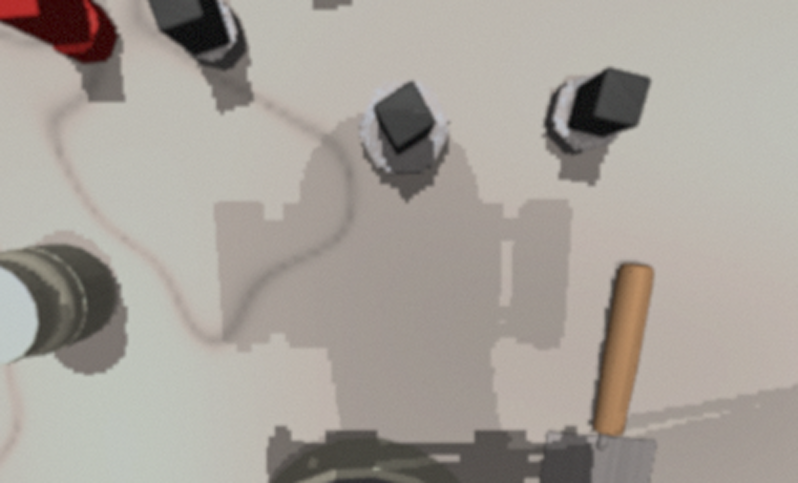

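Emit:
{"op": "move_arm", "data": {
  "deltas": [
    [[0,0,0,0.015,0.03,0.02,0.05],[0,0,0,0.03,0.06,0.05,0.05],[0,0,0,0.04,0.09,0.08,0.05],[0,0,0,0.04,0.09,0.09,0.05],[0,0,0,0.04,0.09,0.09,0.05],[0,0,0,0.04,0.09,0.09,0.05]]
  ]
}}

```text
t: 12.53
eef_pos: [0.4106, -0.1594, 0.1611]
ee_rot: [-3.14, -0.0, -1.569]
force: [0.4, -0.3, 0.3]
width: 0.0496
```

```bash
python3 - <<'E'
from h import *
import pickle
s=monitor.get_state();print(s["t"],s["eef_pos"],s["ee_rot"])
K=cam("wrist");pickle.dump(K,open("w8.pkl","wb"))
u,v=proj(K,[.409,-.238,.05]);print(u,v)
cv2.imwrite("pics/w8.png",cv2.resize(K["im"][0:200,150:410],None,fx=3,fy=3,interpolation=cv2.INTER_CUBIC))
E
```

```text
12.5333 [ 0.4106432  -0.15942042  0.16113425] [-3.14040187e+00 -4.92849295e-04 -1.56899804e+00]
320.9129408031368 92.24046260888313
```

View pics/w8.png

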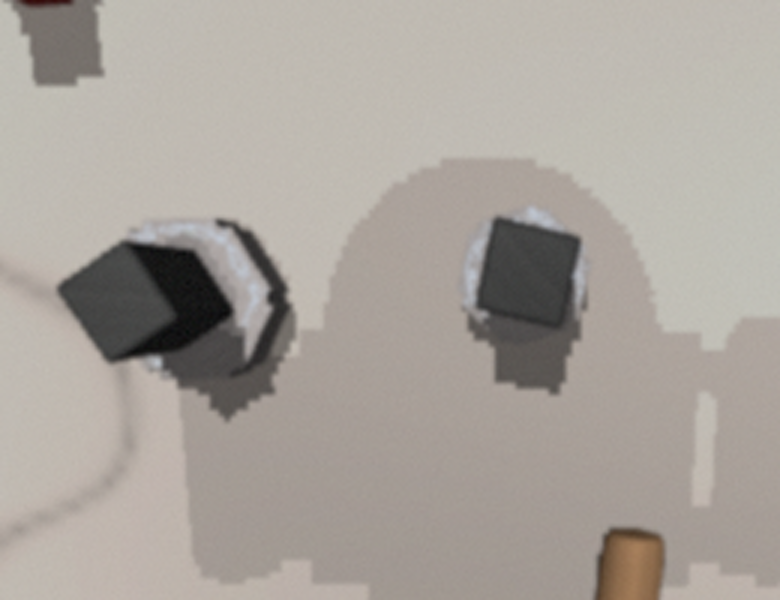

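```bash
python3 - <<'E'
from h import *
import pickle
np.set_printoptions(precision=4,suppress=True,linewidth=200)
K=pickle.load(open("w8.pkl","rb"));im=K["im"].astype(int)
C=np.mean([hit(K,150+u/3,v/3,.08) for u,v in [(495,217),(580,238),(562,327),(477,306)]],0);print("s3",C)
e=[hit(K,150+u/3,v/3,.08)[:2] for u,v in [(495,217),(580,238),(562,327),(477,306)]]
for i in range(4):
    d=e[(i+1)%4]-e[i];print(np.linalg.norm(d),np.degrees(np.arctan2(d[1],d[0]))%90)
u,v=proj(K,[C[0],C[1],.026]);print("skirt centre px",u,v)
for D in (29,37,44): 
    print(D,[proj(K,[C[0]+s*D/2000,C[1],.026])[0].round(1) for s in (1,-1)],[proj(K,[C[0]+s*D/2000,C[1],.0])[0].round(1) for s in (1,-1)])
for dv in (-4,0,4):
    r=im[int(round(v))+dv,int(u)-32:int(u)+33];print((r[:,0]-r[:,2]).tolist());print(r.mean(1).astype(int).tolist())
print(int(u)-32)
E
```

```text
s3 [ 0.4058 -0.2386  0.08  ]
0.018768874790836467 77.0023081532772
0.0189073143695629 79.1806193556161
0.019205438892385622 76.7005166178633
0.01879461314095331 77.86312322531518
skirt centre px 324.7663983116951 91.85621644806314
29 [np.float64(306.6), np.float64(342.9)] [np.float64(307.6), np.float64(340.9)]
37 [np.float64(301.6), np.float64(347.9)] [np.float64(303.0), np.float64(345.5)]
44 [np.float64(297.3), np.float64(352.3)] [np.float64(299.0), np.float64(349.5)]
[-15, -15, -15, -15, -16, -17, -16, -16, -17, -17, -16, -13, -5, 4, 3, -2, -3, -5, -5, -4, 0, 1, 1, -1, 0, 0, -2, 0, 1, 0, 0, 0, -1, 0, 1, 1, 1, -1, -2, 1, 1, -1, -1, -1, -1, 0, 0, 0, -1, 0, 2, 4, 2, -2, -5, -13, -15, -16, -16, -16, -16, -15, -15, -16, -16]
[163, 161, 161, 160, 161, 163, 163, 161, 163, 163, 162, 161, 162, 172, 169, 159, 159, 153, 130, 78, 54, 62, 67, 68, 67, 65, 65, 65, 65, 67, 64, 68, 65, 65, 66, 64, 64, 63, 62, 63, 62, 64, 64, 64, 65, 65, 65, 65, 63, 88, 138, 168, 166, 159, 161, 162, 166, 164, 165, 162, 164, 165, 164, 163, 165]
[-15, -15, -15, -16, -16, -15, -15, -16, -16, -15, -14, -9, -4, 4, 12, 14
[... 342 characters left out ...]
66, 66, 66, 65, 67, 66, 62, 62, 62, 63, 65, 64, 61, 60, 91, 142, 175, 179, 168, 156, 161, 164, 164, 164, 164, 165, 163, 163, 162, 165, 165]
[-16, -17, -17, -17, -17, -17, -17, -17, -16, -16, -10, -5, -2, 3, 9, 7, 1, -3, 0, -1, 1, -2, -1, -2, 0, -1, 0, 0, -1, 0, -1, 1, 1, -1, 0, 0, -1, 0, 1, 0, -2, -1, -1, -1, 0, 0, -1, -1, -2, -2, 0, 6, -1, -10, -16, -17, -18, -16, -17, -17, -17, -16, -15, -16, -16]
[160, 162, 163, 160, 160, 163, 162, 162, 161, 162, 158, 158, 159, 168, 184, 176, 144, 92, 60, 63, 66, 65, 66, 63, 65, 63, 63, 62, 62, 66, 62, 64, 64, 64, 62, 63, 64, 64, 66, 64, 66, 64, 65, 64, 60, 61, 57, 50, 68, 114, 159, 171, 154, 141, 158, 163, 164, 165, 162, 165, 164, 164, 163, 167, 164]
292
```

Emit:
{"op": "move_arm", "data": {
  "deltas": [
    [[0,0,6,0.03,0.002,0,0.05],[0,0,12.4,0.06,0.0045,0,0.05],[0,0,12.4,0.079,0.0045,0.02,0.05],[0,0,12.4,0.079,0.0045,0.04,0.05],[0,0,12.4,0.079,0.0045,0.07,0.05],[0,0,12.4,0.079,0.0045,0.1,0.05],[0,0,12.4,0.079,0.0045,0.123,0.05],[0,0,12.4,0.079,0.0045,0.123,0.05],[0,0,12.4,0.079,0.0045,0.123,0.05]]
  ]
}}

```text
t: 13.33
eef_pos: [0.4067, -0.2388, 0.0375]
ee_rot: [3.141, -0.001, -1.786]
force: [1.1, -0.6, 1.1]
width: 0.0503
```

Emit:
{"op": "move_arm", "data": {
  "deltas": [
    [[0,0,0,0,0,0,0.03],[0,0,0,0,0,0,0.01],[0,0,0,0,0,0,0.01],[0,0,0,0,0,0,0.01],[0,0,0,0,0,0,0.01],[0,0,0,0,0,0,0.01],[0,0,0,0,0,0,0.01]]
  ],
  "force": 35
}}

```text
t: 13.92
eef_pos: [0.4058, -0.239, 0.0378]
ee_rot: [-3.14, -0.0, -1.787]
force: [-0.9, 2.0, 6.7]
width: 0.0198
```

```bash
python3 - <<'E'
from h import *
s=monitor.get_state();print(s["t"],s["eef_pos"],s["ee_rot"],s["force"],s["width"])
E
```

```text
13.9167 [ 0.40581236 -0.239014    0.03780573] [-3.14033551e+00 -3.49950878e-05 -1.78670423e+00] [-0.86166498  1.99020875  6.70577864] 0.019756318038034303
```

Emit:
{"op": "move_arm", "data": {
  "deltas": [
    [[0,0,0,0,0,-0.015,0.01],[0,0,0,0,0,-0.04,0.01],[0,0,0,0,0,-0.07,0.01],[0,0,0,0,0,-0.1,0.01],[0,0,0,0,0,-0.113,0.01],[0,0,0,0,0,-0.113,0.01]]
  ]
}}

```text
t: 14.42
eef_pos: [0.407, -0.2393, 0.1534]
ee_rot: [-3.136, 0.0, -1.787]
force: [0.6, 0.2, -2.8]
width: 0.0199
```

```bash
python3 - <<'E'
from h import *
np.set_printoptions(precision=4,suppress=True)
s=monitor.get_state();print(s["t"],s["eef_pos"],s["ee_rot"],s["force"],s["width"])
print(deltas(s["eef_pos"],s["ee_rot"],[.5189,.0065,.15],[np.pi,0,np.radians(-95)]))
E
```

```text
14.4167 [ 0.407  -0.2393  0.1534] [-3.1358  0.     -1.7866] [ 0.5614  0.1624 -2.8134] 0.019887017865051676
[-0.3307 -0.0203 -7.3644 -0.2641 -0.0566  0.0037]
```

Emit:
{"op": "move_arm", "data": {
  "deltas": [
    [[0,0,-2,-0.02,-0.005,0,0.01],[0,0,-5,-0.05,-0.011,0,0.01],[0,0,-7.3,-0.085,-0.018,0,0.01],[0,0,-7.3,-0.12,-0.026,0,0.01],[0,0,-7.3,-0.155,-0.033,0,0.01],[0,0,-7.3,-0.19,-0.041,0,0.01],[0,0,-7.3,-0.225,-0.048,0,0.01],[0,0,-7.3,-0.25,-0.053,0,0.01],[0,0,-7.3,-0.264,-0.0566,0,0.01],[0,0,-7.3,-0.264,-0.0566,0,0.01],[0,0,-7.3,-0.264,-0.0566,0,0.01],[0,0,-7.3,-0.264,-0.0566,0,0.01]]
  ]
}}

```text
t: 15.42
eef_pos: [0.5162, 0.0061, 0.1492]
ee_rot: [3.14, -0.001, -1.66]
force: [-0.4, 0.1, -2.7]
width: 0.0198
```

```bash
python3 - <<'E'
from h import *
import pickle
np.set_printoptions(precision=4,suppress=True)
s=monitor.get_state();print(s["t"],s["eef_pos"],s["ee_rot"],s["force"],s["width"])
print(deltas(s["eef_pos"],s["ee_rot"],[.5189,.0065,.09],[np.pi,0,np.radians(-95)]))
K=cam("wrist")
S=cam("scene");u,v=map(int,proj(S,[.519,.0065,.11]));v0=v-50
a=cv2.resize(S["im"][v0:v0+120,u-60:u+60],None,fx=4,fy=4,interpolation=cv2.INTER_CUBIC);print(u-60,v0)
cv2.imwrite("pics/w9.png",a)
pickle.dump(S,open("s9.pkl","wb"))
E
```

```text
15.4167 [0.5162 0.0061 0.1492] [ 3.1397 -0.0007 -1.6599] [-0.4121  0.0616 -2.7208] 0.019762390065910854
[ 0.1085 -0.0387 -0.1081 -0.0007 -0.0028  0.0592]
259 158
```

View pics/w9.png

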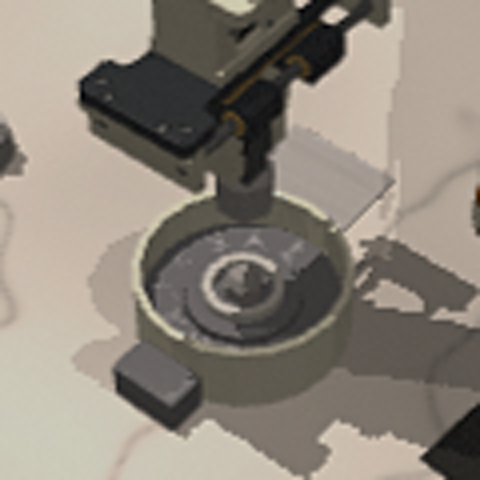

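Emit:
{"op": "move_arm", "data": {
  "deltas": [
    [[0,0,0,-0.0007,-0.0028,0.02,0.01],[0,0,0,-0.0007,-0.0028,0.045,0.01],[0,0,0,-0.0007,-0.0028,0.057,0.01],[0,0,0,-0.0007,-0.0028,0.057,0.01],[0,0,0,-0.0007,-0.0028,0.057,0.01],[0,0,0,-0.0007,-0.0028,0.057,0.01]]
  ]
}}

```text
t: 16.02
eef_pos: [0.5207, 0.0069, 0.0941]
ee_rot: [-3.14, 0.0, -1.66]
force: [0.3, -0.2, -2.8]
width: 0.02
```

```bash
python3 - <<'E'
from h import *
import pickle
np.set_printoptions(precision=4,suppress=True)
s=monitor.get_state();print(s["t"],s["eef_pos"],s["ee_rot"],s["force"],s["width"])
print(deltas(s["eef_pos"],s["ee_rot"],[.5189,.0065,.092],[np.pi,0,np.radians(-95)]))
E
```

```text
16.0167 [0.5207 0.0069 0.0941] [-3.1402  0.0003 -1.6599] [ 0.2577 -0.1522 -2.81  ] 0.01998953307873627
[-0.0772  0.0151 -0.1061  0.0006  0.0017  0.0021]
```

```bash
cat > avg.py <<'E'
from h import *
np.set_printoptions(precision=4,suppress=True)
P=[];F=[]
for i in range(6):
    s=monitor.get_state();P.append(s["eef_pos"]);F.append(s["force"]);viewer.grab_frame("top")
P=np.array(P);print(s["t"],P.mean(0),P.std(0),np.mean(F,0),s["width"],s["ee_rot"])
E
python3 avg.py
```

```text
16.2667 [0.5207 0.0072 0.0942] [0.0001 0.0002 0.0002] [ 0.1233 -0.1026 -2.3208] 0.019927385878666104 [-3.1402  0.0006 -1.6596]
```

Emit:
{"op": "move_arm", "data": {
  "deltas": [
    [[0,0,0,0.0007,0.0018,0.002,0.01],[0,0,0,0.0007,0.0018,0.006,0.01],[0,0,0,0.0007,0.0018,0.009,0.01],[0,0,0,0.0007,0.0018,0.012,0.01],[0,0,0,0.0007,0.0018,0.014,0.01],[0,0,0,0.0007,0.0018,0.016,0.01],[0,0,0,0.0007,0.0018,0.018,0.01],[0,0,0,0.0007,0.0018,0.018,0.01]]
  ]
}}

```text
t: 16.98
eef_pos: [0.518, 0.0067, 0.0746]
ee_rot: [3.141, -0.0, -1.66]
force: [0.5, -0.3, -1.4]
width: 0.0198
```

```bash
python3 avg.py
```

```text
17.2333 [0.5182 0.0067 0.075 ] [0.0001 0.     0.0002] [-0.2283 -0.3506 -1.9712] 0.01968198354300644 [-3.1415  0.0001 -1.6595]
```

Emit:
{"op": "move_arm", "data": {
  "deltas": [
    [[0,0,0,0,0,0.002,0.01],[0,0,0,0,0,0.004,0.01],[0,0,0,0,0,0.006,0.01],[0,0,0,0,0,0.008,0.01],[0,0,0,0,0,0.009,0.01],[0,0,0,0,0,0.0095,0.01],[0,0,0,0,0,0.0095,0.01],[0,0,0,0,0,0.0095,0.01]]
  ]
}}

```text
t: 17.95
eef_pos: [0.5181, 0.0066, 0.0658]
ee_rot: [3.142, -0.0, -1.659]
force: [-2.4, -0.1, 3.4]
width: 0.0198
```

```bash
python3 avg.py
```

```text
18.2 [0.5181 0.0067 0.0658] [0. 0. 0.] [-2.2877  0.2557  4.7884] 0.019731449982033016 [ 3.1416 -0.0001 -1.6595]
```

Emit:
{"op": "move_arm", "data": {
  "deltas": [
    [[0,0,0,0,0,0.0005,0.01],[0,0,0,0,0,0.001,0.01],[0,0,0,0,0,0.001,0.01],[0,0,0,0,0,0.001,0.01]]
  ]
}}

```text
t: 18.58
eef_pos: [0.5181, 0.0067, 0.0658]
ee_rot: [-3.141, -0.0, -1.659]
force: [-6.1, 1.3, 15.8]
width: 0.0199
```

```bash
python3 avg.py; python3 - <<'E'
from h import *
S=cam("scene");T=cam("top")
u,v=map(int,proj(S,[.519,.0065,.08]))
a=cv2.resize(S["im"][v-60:v+60,u-60:u+60],(400,400),interpolation=cv2.INTER_CUBIC)
b=cv2.resize(T["im"][100:300,140:440],(600,400))[:,:400]
cv2.imwrite("pics/w10.png",np.hstack([a,b]))
m=(cv2.cvtColor(T["im"],cv2.COLOR_BGR2GRAY)>120).astype(np.uint8)
r=T["im"][150:260,150:250]; mm=np.zeros(m.shape,np.uint8); mm[168:245,166:240]=m[168:245,166:240]
c=max(cv2.findContours(mm,0,2)[0],key=cv2.contourArea);(x,y),q=cv2.minEnclosingCircle(c);print((x,y),q,hit(T,x,y,.012))
E
```

```text
18.8333 [0.5181 0.0067 0.0658] [0. 0. 0.] [-6.337   1.083  16.2707] 0.019912008201483925 [-3.1412 -0.0002 -1.6591]
(206.5, 196.0) 9.34087085723877 [0.49185368 0.26620652 0.012     ]
```

View pics/w10.png

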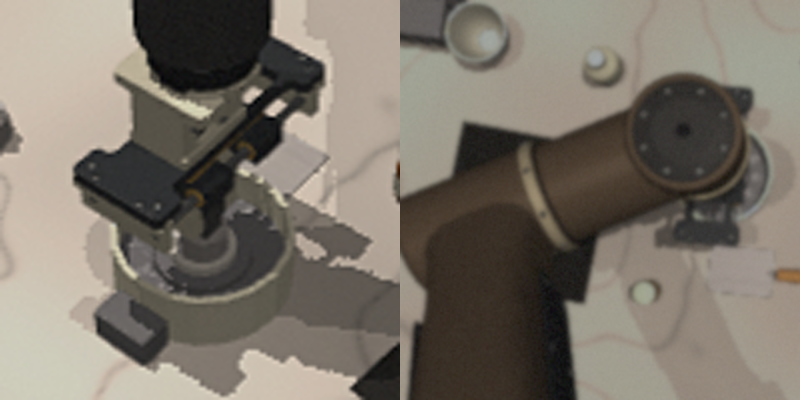

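```bash
python3 - <<'E'
from h import *
S=cam("scene");g=cv2.cvtColor(S["im"],cv2.COLOR_BGR2GRAY)
mat=np.zeros_like(g);q=np.array([proj(S,[.4648+a,.2826+b,.003]) for a,b in [(.08,.1),(.1,-.08),(-.08,-.1),(-.1,.08)]]).astype(np.int32)
cv2.fillConvexPoly(mat,q,1);m=((g>75)&(mat>0)).astype(np.uint8)
c=max(cv2.findContours(m,0,2)[0],key=cv2.contourArea);e=cv2.fitEllipse(c);print(e,hit(S,*e[0],.012),proj(S,[.4648,.2826,.012]))
P=[np.array(hit(S,*p[0],.012)[:2]) for p in c];P=np.array(P);print(P.min(0),P.max(0))
E
```

```text
((427.14739990234375, 269.3370361328125), (50.075382232666016, 62.84561538696289), 109.18848419189453) [0.46694931 0.28446249 0.012     ] [426.7945288  268.36804888]
[0.37989666 0.20948231] [0.53990448 0.35660007]
```

```bash
python3 -c "
from station import arm
print(arm.job_done())"
```

```text
the job is handed in; nothing more can be done
None
```

The lid is off and lying on the mat, and the medium socket is gripped and fully down on the nut. I handed the job in at about 19 s of robot time, and no verdict is reported.

- **Lid:** I gripped the tab, tipped the lid about 12° with the far edge on the rim, lifted it off level and laid it on the mat. The last scene image puts its centre about 3 mm from the mat's centre, with an outline about 147 mm wide, as expected for a lid lying flat.
- **Choosing the socket:** A close view of the uncovered nut measured 21.8 mm across flats, so it is the 22 mm nut. The socket at about (0.406, -0.239) had a skirt of about 37 mm by the edge profile, so I took it as the medium. No other socket was tried or touched.
- **Seating:** It went over the nut and past the collar without resistance. It stopped hard 28 mm above its counter height, which is the seated depth. Pressing 1 mm further gave no movement.
- **Final hold:** The gripper reads 19.9 mm open on the 20 mm shank, with the tool vertical. The push is about 16 N down, with about 6 N sideways left in it.
- **Checks that disagreed:**
  - My first eye estimate of the skirt was about 33 mm; the edge profile and the fit decided it.
  - The arm hid the lid in the last top view, so that lid measurement was worthless and I used the scene camera instead.
  - Measured tool positions were up to about 3 mm off the commanded ones; I corrected for this before the descent onto the nut.
  - I did not measure the other two sockets or the bystanders again at the end.
- **Pictures:** I viewed 12, two over the budget.

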